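# Set the stirrer's speed selector and start it

## Task

Put a fingertip into the open notch of the magnetic stirrer's black speed selector and push the selector round clockwise (seen from above), counting the clicks, until its white pointer line rests at the large green mark, position 5, without ever going past it. Then push the green start button fully down with a fingertip, let it come back up, and withdraw clear of everything. Only touch and push: pick nothing up, and leave the flask and the other things standing where they are.

Things in the scene. Friction and masses are not known exactly. Their poses are not given: they have to be found in the camera images.
- stirrer: Magnetic stirrer, fixed to the desk: white box with a flat blue top panel, 214 mm deep (x), 190 mm wide (y), 60 mm high. Origin: centre of its underside; its own -x side is the front (towards the robot), +y its left, z up. On the panel: selector front left, start button front right, at the back a white square plate with the glass flask.
- green_mark (a point): The target mark, position 5: a green spot 11 mm across on the panel (60 mm above the desk), 60 mm from the selector's axis. The marks for the pointer line at positions 0 to 6 lie 30 degrees apart: 0 (small, red) on the stirrer's left (+y), 3 at the back (+x), 6 on its right (-y); the others are small and white.
- selector (a joint): Angle of the selector, rad, growing clockwise seen from above: 0 at position 0, 3.14 at position 6. Seven sprung rest positions (clicks) pi/6 = 0.524 apart; position 5 is 2.618. Leaving one takes 6 to 8 N at the notch, less as it turns; just past half-way (0.28) it snaps on to the next. Starts between positions 0 and 3 and settles in the nearest.
- selector_axis (a point): Point on the selector's upright axis at the height of its flat top, 80 mm above the desk. A black round dial, 100 mm across (too wide to grip), 20 mm high over the panel, white pointer line on top. Opposite the pointer a notch, open to the rim and above: parallel walls 42 mm apart, from 10 mm off the axis to the rim, floor 4 mm above the panel.
- selector_notch (a point): Middle of the finger notch, 34 mm from the selector's axis, at the height of the dial's top (the notch floor is 16 mm below). It turns with the selector: it lies on the stirrer's right (-y) at position 0, at the front (-x) at position 3, on the left (+y) at position 6.
- selector_pointer (a point): Outer end of the white pointer line, on the rim of the selector opposite the notch, at the height of the dial's top.
- start_top (a point): Centre of the top of the start button: green, round, 24 mm across, in a small black housing on the stirrer's front right. Moves down with the button.
- start (a joint): Travel of the start button, m: 0 up, 0.005 fully down. It springs back; fully down takes about 4 N.
- flask: Clear glass flat-bottomed flask, 73 mm across and 121 mm high, standing loose on the plate at the back of the stirrer. Origin: centre of its underside. Leave it.
- spice: Small jar with a dark lid, 44 mm across, 105 mm high, standing loose on the desk between the blue pump and the brown tin. Origin: centre of its underside. Leave it.
- cap: Turned wooden cap, 37 mm across, 16 mm high, loose on the back right of the stirrer's panel, beside the flask. Leave it.
- tape: Roll of black tape lying flat, 55 mm across, 19 mm high, loose on the desk between the stirrer and the blue pump. Leave it.
- jar: White jar with a black lid, 74 mm across, 96 mm high, loose on the desk right of the blue pump. Leave it.
- dropper_bottle_a: Dark dropper bottle, 36 mm across, 77 mm high, loose near the right front of the desk. Leave it.
Not all that is in view belongs to the job. There is more than one size of the flask; the job needs the larger.

How it is judged (in metres and radians):
On the way, in this order (a step that is already met when the one before it is completed fails the run):
1. a finger pushes on the stirrer's selector while it stands below position 4.5 (contact force between the fingers and stirrer above 0.5 N and value of joint selector below 2.35619 rad), for 0.04 s.
2. the selector rests at position 5 (value of joint selector between 2.46799 and 2.76799 rad), for 0.3 s.
3. the start button is pushed down by the fingers (value of joint start above 0.0035 m and contact force between the fingers and stirrer above 0.5 N), for 0.04 s.
At the end, for the whole second after the job is handed in: The selector rests at position 5 (within 0.15 rad), the start button is up again (within 1 mm), the flask is upright (within 0.1 rad), and the flask, jars, bottle, cap and tape are within 15 mm of where they stood (all of step 2 and value of joint start below 0.001 m and distance of each of flask, spice, cap, tape, jar, dropper_bottle_a from where it was at the start of the episode below 0.015 m and angle between flask's own z axis and vertical below 0.1 rad); the robot touches nothing.
It fails at once if the selector goes past position 5 (half-way to 6) (value of joint selector above 2.87979 rad).
It fails at once if the start button is pressed while the selector is not at position 5 (value of joint start above 0.002 m and (value of joint selector below 2.46799 rad or value of joint selector above 2.76799 rad)).
It fails at once if a bystander is shifted by more than 20 mm, lifted, or the flask tipped (distance of any of flask, spice, cap, tape, jar, dropper_bottle_a from where it was at the start of the episode above 0.02 m or angle between flask's own z axis and vertical above 0.3 rad).
It also fails if it takes over 67 s, if anything falls off the work surface, if the arm or the gripper's body presses on something with over 40 N, if the wrist force passes 120 N, or if a joint passes its speed limit or range.

## Robot

A 6-joint arm with a two-finger parallel gripper is mounted at the origin on a cart in front of the work surface, level with it; the furniture and walls round the work are solid. World frame = base frame: x ahead of the robot, y to its left, z up, the work surface at z = 0. Lengths are in mm, angles in rad, forces in N, time in s.
With the tool pointing down it reaches from about 275 to 1000 mm from the base axis. Payload 8.4 kg.
Tool frame: the origin (TCP) lies at the centre of the arm's flange, where the gripper is bolted on; the fingertips stand 173 mm ahead of it and the grasp point (between the pads) lies 155 mm ahead of it; z points along the fingers, y is the direction in which the jaws open and shut (so a half turn about z gives the same grasp; the last joint's range is limited). The gripper opens to 85 mm and grips with 20 to 120 N. Pads are 22 mm wide; open, the fingers measure 114 mm over their backs; the gripper's body (76 mm by 85 mm) begins 54 mm behind the grasp point. The pads swing forward as they close: fully open they stand 13 mm farther back than shut.
Start: joints at [-1.183, 0.353, 1.633, -0, 1.155, -0.002], TCP at [237.501, -578.12, 404.681] pointing down, gripper open.
Joint ranges: [-2.63, 2.63], [-0.92, 2.1], [0.06, 2.66], [-1.3, 4.44], [0, 2.69], [-3.02, 3.02]. Speed limits (rad/s): [2.22, 2.22, 2.79, 3.14, 3.14, 3.14].

## Interface

Orientations are given as [roll, pitch, yaw] about the fixed x, y, z axes, in that order (R = Rz(yaw) Ry(pitch) Rx(roll)).
In Python, from rig import sense, grab_frame, camera_model, sign_off gives the robot as it stands. The module is installed in compiled form; this text tells all that it offers.
- The arm moves only by the tool step_arm, never from a script. Its argument "commands" is a list of rows, each a list of 3 entries, a list of its own where there are three numbers: the shift along the tool's x, y, z in mm, then the turn about the tool's z in rad, then the opening, from 0 (shut) to 1 (fully open). A call has 1 to 20 rows; each row shifts and turns the pose as measured when the row begins, along the tool's axes as they then stand; what a row does not reach is not made up. A row lasts 1/8 s, in which the tool goes at most 62.5 mm and 10.7 degrees, less where a joint would pass 70% of its speed; a pose out of reach is approached as far as the arm can. A call with a gripper value outside its range is refused whole. The fingers move at their own pace and stop on an object; "force" is the grip in N (left out, the last holds). Time passes only in rows, so rows that do not move let the fingers close. It gives the time, the measured TCP pose, the force and the opening at its end, in the units of the state.
- sense(): the state, without advancing time (a new reading comes with each control period).
- grab_frame(name): name is "scene" or "top"; returns the picture (384x512x3 uint8, blue, green, red); there is no depth.
- camera_model(name): a dict with "fx", "fy", "cx", "cy" (pixels), "R" (3x3) and "t" (3): a world point X has camera coordinates R X + t. Camera axes: x right, y down, z forward; pixel columns grow to the right and rows downward; lengths in mm; the calibration is good to about 2 mm. A picture is of the moment at which its call begins. camera_model takes no time and is no camera call.
- sign_off(): hands the job in, once; it reports no verdict.
The state is a dict: "clock": time; "qpos": joint angles; "qvel": joint speeds; "joint_efforts": joint torques, N m; "eef_pos": TCP position; "tcp_rot": TCP orientation; "contact_force": force on the tool from outside, world axes, zero at the start; "wrist_torque": the same for the moment, N m; "opening": opening from 0.0 (shut) to 1.0 (fully open).
Only numpy, scipy, OpenCV 4.12 (cv2) and the standard library are available. Lean on these libraries where they do the work, as an engineer would, in place of code of your own. Each camera call takes 0.05 s, during which the arm holds its last target. There are 200 camera calls.

## Working session

There is one attempt and no reset: what is moved stays moved. The work goes in short steps, Python scripts to look and compute and a tool call to move; the robot and the scene stay as the last step left them, time stands still between calls to the robot, and variables do not carry over. Pictures are saved under pics/ and viewed, about 8 in all and at most 12, crops included, and the job is handed in when it is done.

Besides the shell and the picture viewer there is one more tool, called after "Request:" as name([rows], argument=value, ...), one row to a line, values as JSON. step_arm: Moves the arm, as the interface text tells. Its arguments: {"type":"object","properties":{"commands":{"type":"array","items":{"type":"array"}},"force":{"type":"number"}},"required":["commands"]}

```bash
mkdir -p pics; python3 - <<'E'
from rig import *
import cv2
for n in("scene","top"):
    cv2.imwrite(f"pics/{n}0.png",grab_frame(n)); m=camera_model(n); print(n,m)
print(sense())
E
```

```text
scene {'fx': 408.1198778260189, 'fy': 408.1198778260189, 'cx': 252.48207456403804, 'cy': 193.214144220024, 'R': array([[-0.7284479 , -0.68496779,  0.01351953],
       [-0.53354759,  0.55481626, -0.63836188],
       [ 0.42975647, -0.47222668, -0.76961766]]), 't': array([ 465.76618086,  368.71647061, 1132.05889525])}
top {'fx': 476.8482844151777, 'fy': 476.8482844151777, 'cx': 259.66084997291335, 'cy': 198.28475972535884, 'R': array([[ 0.00639771, -0.99973606, -0.02206515],
       [-0.98149307, -0.00205467, -0.19148662],
       [ 0.19139074,  0.02288187, -0.98124717]]), 't': array([  28.48220063,  610.34070562, 1750.43030138])}
{'clock': 0.1, 'qpos': array([-1.18341089e+00,  3.53589376e-01,  1.63404312e+00, -1.59847145e-06,
        1.15523609e+00, -2.37476380e-03]), 'qvel': array([-0.00097171, -0.00240428, -0.00111632, -0.00063254, -0.00021765,
        0.00015139]), 'joint_efforts': array([ 3.65742817e-04, -6.06358051e+01, -3.42818606e+01,  4.19174046e-05,
        3.81557198e-03, -2.12440753e-06]), 'eef_pos': array([ 237.4144267 , -577.92542746,  404.03720222]), 'tcp_rot': array([-3.14031673e+00, -1.56842741e-06,  3.89760850e-01]), 'contact_force': array([-0.96217158,  0.56096431,  0.39445525]), 'wrist_torque': array([0.00988877, 0.02880134, 0.02285339]), 'opening': 1.0017434444011724}
```

View pics/scene0.png

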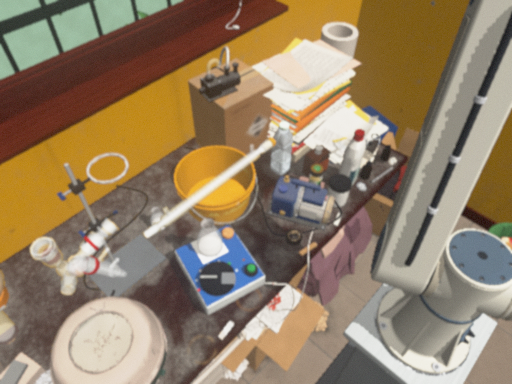

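View pics/top0.png

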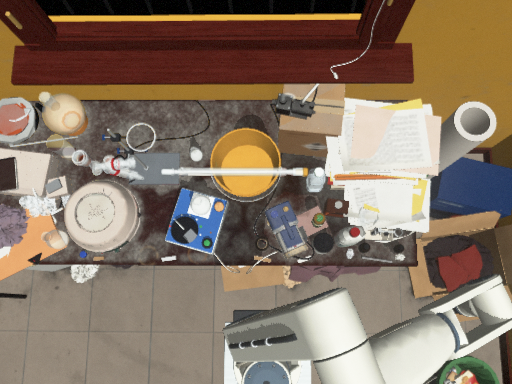

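The scene and top views show the stirrer at about (218,270) and (196,220), with the black dial at (216,278) and (183,230). I'll enlarge both.

```bash
cat > h.py <<'E'
import numpy as np,cv2
from rig import *
def ray(n,uv,z):
    m=camera_model(n);R,t=np.array(m["R"]),np.array(m["t"])
    d=R.T@np.array([(uv[0]-m["cx"])/m["fx"],(uv[1]-m["cy"])/m["fy"],1]);c=-R.T@t
    return c+d*(z-c[2])/d[2]
def proj(n,X):
    m=camera_model(n);p=np.array(m["R"])@np.array(X)+m["t"]
    return m["fx"]*p[0]/p[2]+m["cx"],m["fy"]*p[1]/p[2]+m["cy"]
E
python3 - <<'E'
from h import *
a=cv2.imread("pics/top0.png")[180:260,155:240];b=cv2.imread("pics/scene0.png")[215:315,165:275]
a=cv2.resize(a,(510,480),interpolation=cv2.INTER_CUBIC);b=cv2.resize(b,(528,480),interpolation=cv2.INTER_CUBIC)
cv2.imwrite("pics/c0.png",cv2.resize(np.hstack([a,b]),(800,370)))
for n,box in(("top",(155,180,240,260)),("scene",(165,215,275,315))):
    im=cv2.imread(f"pics/{n}0.png");hsv=cv2.cvtColor(im,cv2.COLOR_BGR2HSV)
    x0,y0,x1,y1=box
    for nm,lo,hi in(("blue",(98,120,90),(120,255,255)),("green",(45,90,40),(90,255,255)),("black",(0,0,0),(180,255,45)),("red",(0,150,90),(8,255,255)),("orange",(9,100,120),(22,255,255))):
        m=np.zeros(hsv.shape[:2],np.uint8);m[y0:y1,x0:x1]=cv2.inRange(hsv,lo,hi)[y0:y1,x0:x1]
        k,l,s,c=cv2.connectedComponentsWithStats(m)
        for i in range(1,k):
            if s[i,4]>=(2 if nm!="blue" else 100): print(n,nm,s[i],c[i].round(1),ray(n,c[i],80 if nm=="black" else 60).round(0))
        if nm=="blue":
            p=np.argwhere(m)[:,::-1].astype(np.float32);print(cv2.boxPoints(cv2.minAreaRect(p)).round(1).tolist(),cv2.approxPolyDP(cv2.convexHull(p),4,True)[:,0].tolist())
E
```

```text
top blue [ 166  189   58   63 1162] [196.3 221.7] [520. 269.  60.]
[[165.1999969482422, 238.8000030517578], [180.6999969482422, 187.0], [226.3000030517578, 200.6999969482422], [210.8000030517578, 252.39999389648438]] [[226.0, 201.0], [211.0, 251.0], [166.0, 239.0], [182.0, 189.0]]
top green [199 225   3   3   6] [200.2 226.2] [503. 254.  60.]
top green [204 239   6   7  36] [206.5 242.3] [442. 229.  60.]
top black [179 189   1   2   2] [179.  189.5] [639. 336.  80.]
top black [175 191   4  11  14] [176.4 196.5] [612. 344.  80.]
top black [173 203   3   2   4] [174.  203.2] [586. 353.  80.]
top black [173 206   2   5   5] [173.2 208. ] [568. 355.  80.]
top black [170 215   2   1   2] [170.5 215. ] [542. 364.  80.]
top black [172 217  26  26 341] [182.6 228.2] [492. 316.  80.]
top black [166 229   1   3   3] [166. 230.] [485. 378.  80.]
top black [233 228   7   6  20] [236.  230.1] [486. 117.  80.]
top black [229 244   2   2   2] [229.5 244.5] [432. 141.  80.]
top orange [216 180  24  17 262] [230.4 186.1] [657. 143.  60.]
top orange [215 202   9   9  64] [218.7 206.1] [579. 186.  60.]
scene blue [213 235  49  58 873] [238.1 261.9] [483. 228.  60.]
scene blue [177 246  27  41 475] [190.4 261.6] [584. 324.  60.]
scene blue [200 289  24  16 146] [209.2 296.9] [464. 361.  60.]
[[176.10000610351562, 249.60000610351562], [231.10000610351562, 219.0], [262.0, 274.70001220703125], [207.0, 305.20001220703125]] [[261.0, 275.0], [207.0, 304.0], [177.0, 250.0], [235.0, 235.0]]
scene green [227 262   4   3   8] [228.5 263. ] [501. 250.  60.]
scene green [247 264   9   9  63] [251.  267.7] [443. 217.  60.]
scene orange [192 215  10   6  30] [196.7 217.3] [689. 204.  60.]
scene orange [202 215  39   7 191] [222.5 217.4] [631. 149.  60.]
scene orange [222 228  11  10  91] [227.4 232.5] [579. 178.  60.]
```

View pics/c0.png

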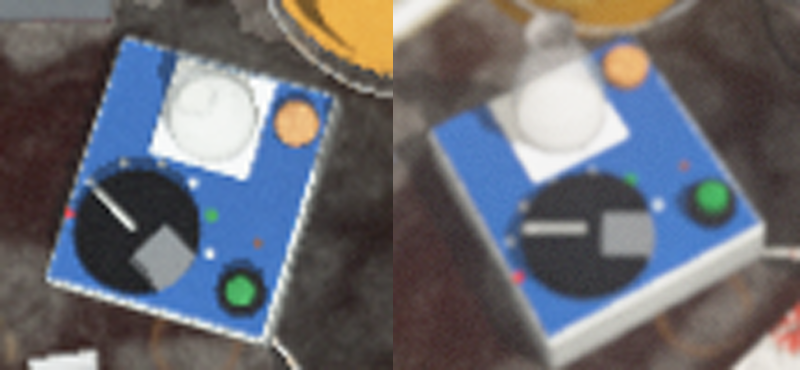

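The pictures agree. The pointer aims to the back left, at about position 1–2, with the notch at top crop (163,257). The red mark is at (69,213), the green mark at (211,216) and the mark 6 at (209,254). Now I'll fit the poses.

```bash
python3 - <<'E'
from h import *
T=lambda u,v:(155+u/4.624-.4,180+v/4.624-.4)
S=lambda u,v:(165+(u-393)/3.7-.4,215+v/3.7-.4)
for n,F,c in(("top",T,dict(red=(69,213),six=(209,254),green=(211,216),p0=(132,228),p1=(93,183),notch=(163,257),dial=(137,230),btn=(240,290),corner_fl=(48,282),fr=(266,341),br=(333,98),bl=(124,38))),
 ("scene",S,dict(red=(517,277),six=(658,205),green=(631,180),p0=(586,228),p1=(523,228),notch=(626,233),dial=(588,234),btn=(712,196),corner_fl=(551,342),fr=(763,228),br=(628,38),bl=(431,130)))):
    P={}
    for k,uv in c.items():
        z={'p0':80,'p1':80,'dial':80,'notch':64,'btn':70}.get(k,60)
        P[k]=ray(n,F(*uv),z)[:2]
    print(n,{k:v.round(0).tolist() for k,v in P.items()})
    ctr=(P['corner_fl']+P['fr']+P['br']+P['bl'])/4
    ang=lambda d:np.degrees(np.arctan2(d[1],d[0]))
    yaw=[ang(P['bl']-P['corner_fl']),ang(P['br']-P['fr']),ang(P['corner_fl']-P['fr'])-90,ang(P['bl']-P['br'])-90,ang(P['red']-P['six'])-90]
    print('ctr',ctr,'yaw',np.round(yaw,1),'axis from marks',(P['red']+P['six'])/2)
    y=np.mean(yaw)
    print('sel from pointer',90+y-ang(P['p1']-P['p0']),'from notch',90+y-ang(P['dial']-P['notch']),'green',90+y-ang(P['green']-(P['red']+P['six'])/2),np.linalg.norm(P['green']-(P['red']+P['six'])/2))
E
```

```text
top {'red': [504.0, 370.0], 'six': [471.0, 255.0], 'green': [502.0, 254.0], 'p0': [490.0, 314.0], 'p1': [526.0, 347.0], 'notch': [468.0, 291.0], 'dial': [488.0, 310.0], 'btn': [441.0, 227.0], 'corner_fl': [448.0, 385.0], 'fr': [401.0, 207.0], 'br': [600.0, 156.0], 'bl': [650.0, 331.0]}
ctr [524.84276829 269.59628786] yaw [-15.  -14.1 -14.7 -16.1 -16. ] axis from marks [487.7222442 312.3629095]
sel from pointer 32.691857430354474 from notch 31.088445062019424 green 150.8987620760052 60.17298617507946
scene {'red': [502.0, 367.0], 'six': [468.0, 251.0], 'green': [499.0, 250.0], 'p0': [486.0, 310.0], 'p1': [520.0, 342.0], 'notch': [467.0, 286.0], 'dial': [481.0, 312.0], 'btn': [440.0, 221.0], 'corner_fl': [446.0, 384.0], 'fr': [396.0, 210.0], 'br': [597.0, 156.0], 'bl': [647.0, 329.0]}
ctr [521.65991096 269.6929465 ] yaw [-15.4 -14.8 -15.9 -16.1 -16.2] axis from marks [485.12380844 308.96136566]
sel from pointer 30.65357689712429 from notch 11.955688658536708 green 150.996573085585 60.52703416323123
```

Request:
step_arm([
  [[33, -45, 0], 0, 0],
  [[33, -45, 0], 0, 0],
  [[33, -45, 0], 0, 0],
  [[33, -45, 0], 0, 0],
  [[33, -45, 0], 0, 0],
  [[33, -45, 0], 0, 0],
  [[33, -45, 0], 0, 0],
  [[33, -45, 0], 0, 0],
  [[33, -45, 0], 0, 0],
  [[33, -45, 0], 0, 0],
  [[33, -45, 0], 0, 0],
  [[33, -45, 0], 0, 0],
  [[33, -45, 0], 0, 0],
  [[33, -45, 0], 0, 0],
  [[33, -45, 0], 0, 0],
  [[33, -45, 0], 0, 0],
], force=20)

```text
clock: 2.1
eef_pos: [456.2, 313.3, 403.5]
tcp_rot: [-3.142, -0.003, 0.385]
contact_force: [0.4, -0.1, 0.6]
opening: -0.001
```

Request:
step_arm([
  [[0, 0, 0], -0.178, 0],
  [[0, 0, 0], -0.178, 0],
  [[0, 0, 0], -0.178, 0],
  [[0, 0, 0], -0.178, 0],
  [[0, 0, 0], -0.178, 0],
  [[0, 0, 0], -0.178, 0],
  [[0, 0, 0], -0.178, 0],
  [[0, 0, 0], -0.178, 0],
  [[0, 0, 0], -0.178, 0],
  [[0, 0, 0], -0.178, 0],
  [[0, 0, 0], -0.178, 0],
  [[0, 0, 0], 0, 0],
])

```text
clock: 3.6
eef_pos: [455.0, 317.3, 398.4]
tcp_rot: [-3.136, -0.001, 2.41]
contact_force: [-0.5, 0.2, -0.2]
opening: 0.004
```

Request:
step_arm([
  [[-13, -8, 20], 0.06, 0],
  [[-13, -8, 30], 0, 0],
  [[0, 0, 30], 0, 0],
  [[0, 0, 28], 0, 0],
  [[0, 0, 0], 0, 0],
])

```text
clock: 4.22
eef_pos: [462.4, 286.6, 287.8]
tcp_rot: [-3.137, -0.001, 2.324]
contact_force: [-0.1, 0.3, 0.7]
opening: 0.002
```

```bash
python3 - <<'E'
from h import *
s=sense();p=s["eef_pos"];print(p,s["tcp_rot"])
tip=[p[0],p[1],p[2]-173];o=[]
for n in("top","scene"):
    im=grab_frame(n);cv2.imwrite(f"pics/{n}1.png",im)
    u,v=proj(n,tip);x0,y0=int(u)-45,int(v)-45
    c=cv2.resize(im[y0:y0+90,x0:x0+90],(400,400),interpolation=cv2.INTER_CUBIC)
    cv2.circle(c,(int((u-x0+.5)*4.44),int((v-y0+.5)*4.44)),3,(255,0,255),1);o.append(c);print(n,x0,y0)
cv2.imwrite("pics/c1.png",np.hstack(o))
E
```

```text
[462.41215925 286.57320061 287.83147392] [-3.13668272e+00 -7.26050023e-04  2.32448004e+00]
top 143 190
scene 183 224
```

View pics/c1.png

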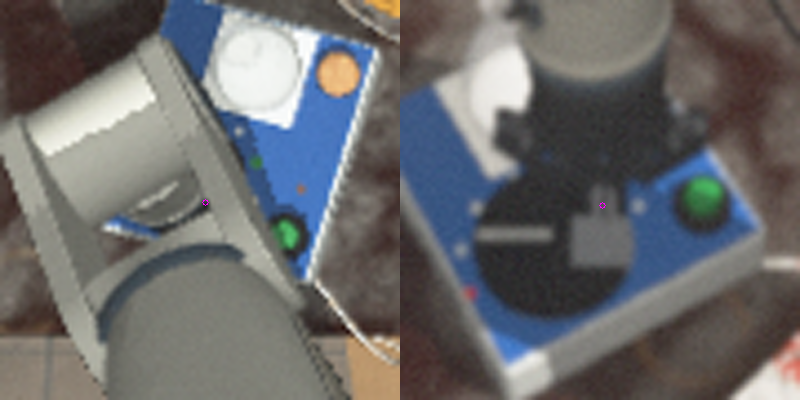

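The fingertips are at crop (602,208), directly above the grey notch floor at (602,240), as predicted. I'll go down into it.

Request:
step_arm([
  [[0, 0, 20], 0, 0],
  [[0, 0, 15], 0, 0],
  [[0, 0, 10], 0, 0],
  [[0, 0, 0], 0, 0],
])

```text
clock: 4.82
eef_pos: [465.2, 288.6, 248.0]
tcp_rot: [3.135, 0.001, 2.323]
contact_force: [0.5, 0.4, -0.4]
opening: -0.001
```

Request:
step_arm([
  [[0, -2, 4], 0, 0],
  [[0, 0, 3], 0, 0],
  [[3, 0, 0], 0, 0],
  [[3, 0, 0], 0, 0],
])

```text
clock: 5.32
eef_pos: [459.9, 292.0, 241.6]
tcp_rot: [3.134, 0.002, 2.322]
contact_force: [0.5, 0.3, -0.5]
opening: 0.003
```

Request:
step_arm([
  [[2, 0, 0], 0, 0],
  [[2, 0, 0], 0, 0],
  [[2, 0, 0], 0, 0],
])

```text
clock: 5.7
eef_pos: [456.2, 296.5, 242.0]
tcp_rot: [3.132, 0.004, 2.324]
contact_force: [9.8, -7.5, -4.1]
opening: 0.0
```

Request:
step_arm([
  [[2.8, 0.9, 0], 0.087, 0],
  [[2.8, 0.9, 0], 0.087, 0],
])

```text
clock: 5.95
eef_pos: [454.3, 301.0, 241.8]
tcp_rot: [3.132, 0.005, 2.146]
contact_force: [1.2, -2.7, -1.2]
opening: 0.001
```

Request:
step_arm([
  [[2.8, 0.9, 0], 0.087, 0],
])

```text
clock: 6.08
eef_pos: [453.6, 303.7, 241.9]
tcp_rot: [3.132, 0.004, 2.056]
contact_force: [0.8, -1.8, 0.0]
opening: 0.003
```

Request:
step_arm([
  [[2.0, 0.6, 0], 0.06, 0],
])

```text
clock: 6.2
eef_pos: [453.3, 305.8, 241.9]
tcp_rot: [3.131, 0.004, 1.994]
contact_force: [1.3, 0.1, -0.7]
opening: 0.001
```

```bash
cat >> h.py <<'E'
A=np.array([486.5,310.5])
def dial(tag,view=False):
    im=grab_frame("scene");cv2.imwrite(f"pics/s_{tag}.png",im)
    g=cv2.cvtColor(im,cv2.COLOR_BGR2HSV)
    u0,v0=[int(q) for q in proj("scene",[*A,80])]
    P=[]
    for v in range(v0-30,v0+31):
        for u in range(u0-30,u0+31):
            w=ray("scene",(u,v),80)[:2]-A
            if np.hypot(*w)<47 and g[v,u,2]>150 and g[v,u,1]<70: P.append(w)
    P=np.array(P)
    if len(P)>3:
        m=P.mean(0);a=np.degrees(np.arctan2(m[1],m[0]));print("white n",len(P),"mean",m.round(1),"theta",round((74.6-a)%360,1))
    else: print("no pointer",len(P))
    cv2.imwrite(f"pics/v_{tag}.png",cv2.resize(im[v0-50:v0+40,u0-45:u0+55],(600,540),interpolation=cv2.INTER_CUBIC))
E
python3 -c "
from h import *
dial('a')"
```

```text
Traceback (most recent call last):
  File "h.py", line 18, in dial
    w=ray("scene",(u,v),80)[:2]-A
      ~~~^^^^^^^^^^^^^^^^^^
  File "h.py", line 4, in ray
    m=camera_model(n);R,t=np.array(m["R"]),np.array(m["t"])
ValueError: time passes only in moves, steps and waits
```

```bash
sed -i '1a import functools' h.py; sed -i '/^from rig/a cm=functools.lru_cache(None)(camera_model)' h.py; sed -i 's/m=camera_model(n)/m=cm(n)/' h.py
python3 -c "
from h import *
dial('a')"
```

```text
no pointer 0
```

View pics/v_a.png

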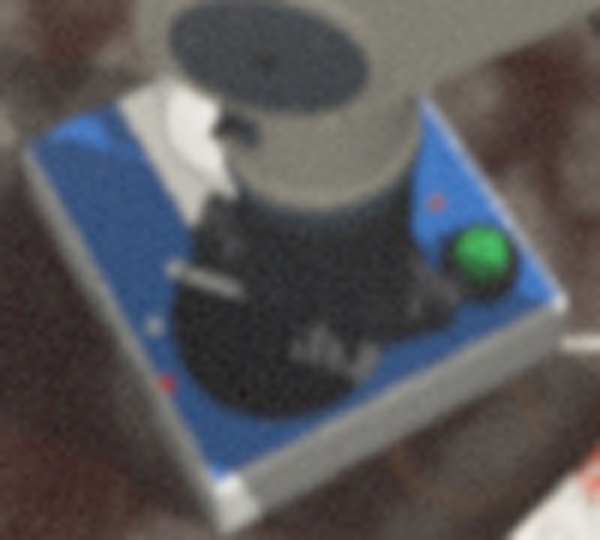

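The pointer runs from crop (243,295) to (172,265), near mark 2, and the fingertip is in the notch at about (330,345). I'll compute the angle.

```bash
cat >> h.py <<'E'
def theta(*pts):
    u0,v0=[int(q) for q in proj("scene",[*A,80])]
    w=[ray("scene",(u0-45+a/6-.4,v0-50+b/6-.4),80)[:2] for a,b in pts]
    d=w[1]-w[0];print([q.round(0).tolist() for q in w],"theta",74.6-np.degrees(np.arctan2(d[1],d[0])))
E
python3 -c "
from h import *
theta((243,295),(172,265))
s=sense();w=s['eef_pos'][:2]-A;print(s['eef_pos'],np.hypot(*w),np.degrees(np.arctan2(w[1],w[0])),s['contact_force'])"
```

```text
[[500.0, 318.0], [536.0, 330.0]] theta 55.60597559229997
[453.18708621 305.90441161 241.89469702] 33.62840552257205 -172.14549893428986 [-0.50547467  0.09648812  1.00102481]
```

Request:
step_arm([
  [[3.3, 1.0, 0], 0.09, 0],
  [[3.3, 1.0, 0], 0.09, 0],
  [[3.3, 1.0, 0], 0.09, 0],
])

```text
clock: 6.68
eef_pos: [452.4, 315.2, 241.8]
tcp_rot: [3.133, 0.004, 1.724]
contact_force: [2.6, -7.8, 1.9]
opening: 0.005
```

Request:
step_arm([
  [[3.3, 1.0, 0], 0.09, 0],
])

```text
clock: 6.8
eef_pos: [452.9, 318.0, 241.8]
tcp_rot: [3.133, 0.004, 1.633]
contact_force: [1.4, -4.4, 1.6]
opening: 0.001
```

Request:
step_arm([
  [[3.3, 1.0, 0], 0.09, 0],
])

```text
clock: 6.92
eef_pos: [453.7, 321.0, 241.9]
tcp_rot: [3.132, 0.004, 1.542]
contact_force: [1.1, -2.0, 0.4]
opening: -0.002
```

Request:
step_arm([
  [[0, 0, 0], 0, 0],
])

```text
clock: 7.05
eef_pos: [453.7, 321.1, 241.9]
tcp_rot: [3.132, 0.004, 1.544]
contact_force: [-0.8, 0.1, 0.6]
opening: 0.003
```

Request:
step_arm([
  [[3.3, 1.0, 0], 0.1, 0],
  [[3.3, 1.0, 0], 0.1, 0],
  [[3.3, 1.0, 0], 0.1, 0],
])

```text
clock: 7.42
eef_pos: [457.1, 329.9, 241.6]
tcp_rot: [3.133, 0.003, 1.246]
contact_force: [-4.7, -5.6, 4.3]
opening: -0.003
```

Request:
step_arm([
  [[3.0, 1.0, 0], 0.09, 0],
])

```text
clock: 7.55
eef_pos: [458.0, 331.5, 241.2]
tcp_rot: [3.135, 0.007, 1.156]
contact_force: [-2.6, -5.5, 4.3]
opening: -0.005
```

Request:
step_arm([
  [[3.0, 1.0, 0], 0.09, 0],
])

```text
clock: 7.68
eef_pos: [459.3, 333.1, 240.8]
tcp_rot: [3.135, 0.009, 1.067]
contact_force: [-2.6, -3.0, 2.3]
opening: -0.002
```

Request:
step_arm([
  [[0, 0, 0], 0, 0],
])

```text
clock: 7.8
eef_pos: [459.1, 332.9, 240.7]
tcp_rot: [3.136, 0.01, 1.07]
contact_force: [-0.9, -2.5, 1.7]
opening: -0.003
```

```bash
python3 -c "
from h import *
dial('b')
s=sense();w=s['eef_pos'][:2]-A;print(s['eef_pos'],np.hypot(*w),np.degrees(np.arctan2(w[1],w[0])),s['contact_force'])"
```

```text
no pointer 0
[458.99998884 332.82986883 240.66637426] 35.4241959107658 140.9235775584448 [-1.57026401 -3.26032494  1.45595252]
```

View pics/v_b.png

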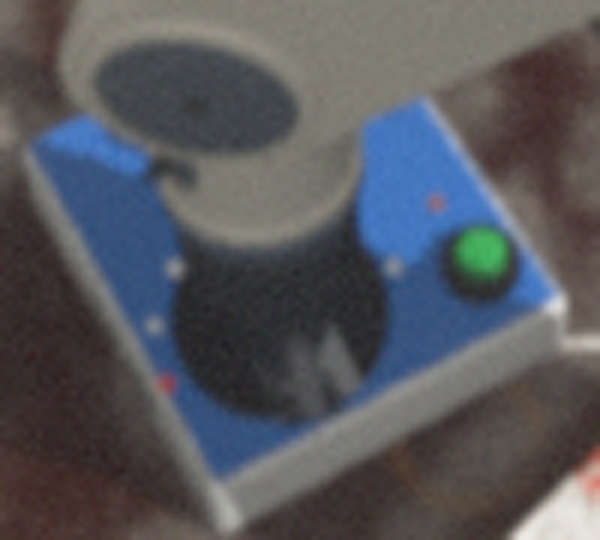

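Not snapped yet: the finger is still against the leading wall and the notch floor shows at (340,365). I'll carry on in small steps.

Request:
step_arm([
  [[3.0, 0.8, -0.7], 0.07, 0],
])

```text
clock: 7.98
eef_pos: [460.4, 334.5, 240.9]
tcp_rot: [3.136, 0.012, 1.003]
contact_force: [-2.6, -2.5, -1.4]
opening: 0.003
```

Request:
step_arm([
  [[2.5, 0.7, -0.5], 0.05, 0],
])

```text
clock: 8.1
eef_pos: [461.8, 335.9, 241.0]
tcp_rot: [3.136, 0.013, 0.955]
contact_force: [-1.9, -1.4, -1.7]
opening: 0.003
```

Request:
step_arm([
  [[0, 0, 0], 0, 0],
])

```text
clock: 8.22
eef_pos: [461.9, 336.0, 241.0]
tcp_rot: [3.136, 0.012, 0.958]
contact_force: [-0.5, -0.9, -0.4]
opening: 0.0
```

```bash
python3 -c "
from h import *
dial('c')
s=sense();w=s['eef_pos'][:2]-A;print(s['eef_pos'],np.hypot(*w),np.degrees(np.arctan2(w[1],w[0])),s['contact_force'])
t=grab_frame('top');u,v=[int(q) for q in proj('top',[*A,80])]
a=cv2.imread('pics/v_b.png')[150:500,80:480];b=cv2.imread('pics/v_c.png')[150:500,80:480]
cv2.imwrite('pics/bc.png',np.hstack([a,b]))"
```

```text
no pointer 0
[461.85017001 336.00396482 240.96479669] 35.46923089397484 134.02432925306113 [0.83557171 0.36401598 1.26716973]
```

View pics/bc.png

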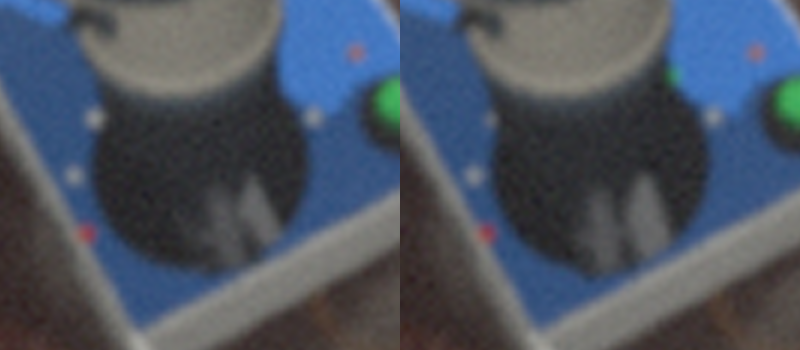

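```bash
python3 -c "
from h import *
for n in 'bc':
    im=cv2.imread(f'pics/s_{n}.png');m=cv2.imread('pics/s_b.png')
    # rectify the notch-floor plane z=64 around the axis: 4 px per mm, up=+x, left=+y
    src=np.float32([proj('scene',[A[0]+a,A[1]+b,80]) for a,b in((70,70),(70,-70),(-70,-70),(-70,70))])
    H=cv2.getPerspectiveTransform(src,np.float32([(0,0),(400,0),(400,400),(0,400)]))
    w=cv2.warpPerspective(im,H,(400,400),flags=cv2.INTER_CUBIC);w=cv2.convertScaleAbs(w,alpha=1.8)
    cv2.imwrite(f'pics/w_{n}.png',w)
cv2.imwrite('pics/wbc.png',np.hstack([cv2.imread(f'pics/w_{n}.png') for n in 'bc']))
"
```

```text
(no output)
```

View pics/wbc.png

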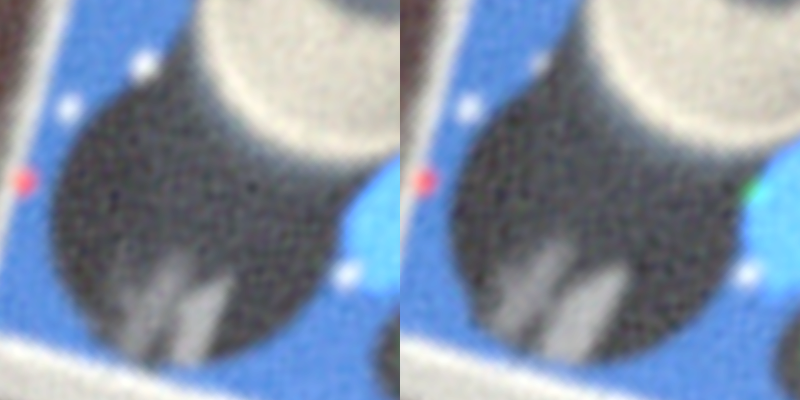

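The rectified trailing wall turned from about 92° to about 101° between the two pictures. The selector is therefore near the half-way ridge from position 3 to 4, and a little more should snap it over.

Request:
step_arm([
  [[2.0, 0.6, 0], 0.05, 0],
])

```text
clock: 8.45
eef_pos: [463.3, 337.2, 241.0]
tcp_rot: [3.136, 0.012, 0.909]
contact_force: [-1.5, -0.0, 0.1]
opening: -0.002
```

Request:
step_arm([
  [[1.5, 0.5, 0], 0.04, 0],
  [[0, 0, 0], 0, 0],
])

```text
clock: 8.7
eef_pos: [464.8, 338.3, 241.2]
tcp_rot: [3.135, 0.011, 0.871]
contact_force: [0.4, 0.8, 0.5]
opening: -0.002
```

```bash
cat >> h.py <<'E'
def rect(n):
    dial(n);im=cv2.imread(f'pics/s_{n}.png')
    s=sense();w=s['eef_pos'][:2]-A;print(s['eef_pos'],s['tcp_rot'],np.hypot(*w),np.degrees(np.arctan2(w[1],w[0])),s['contact_force'])
    src=np.float32([proj('scene',[A[0]+a,A[1]+b,80]) for a,b in((70,70),(70,-70),(-70,-70),(-70,70))])
    H=cv2.getPerspectiveTransform(src,np.float32([(0,0),(400,0),(400,400),(0,400)]))
    w=cv2.convertScaleAbs(cv2.warpPerspective(im,H,(400,400),flags=cv2.INTER_CUBIC),alpha=1.8)
    cv2.imwrite(f'pics/w_{n}.png',w)
E
python3 -c "
from h import *
rect('d')"
```

```text
no pointer 0
[464.69813478 338.25738304 241.18682772] [3.13538058 0.01121079 0.87166005] 35.29580202023524 128.1476441865552 [0.76763594 0.21411606 0.73780063]
```

View pics/w_d.png

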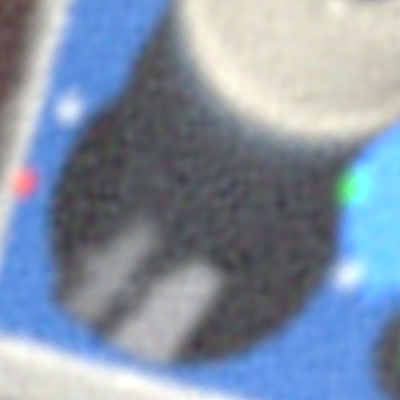

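The left grey strip at (120,270) is the fingers and the right strip (165,315) is notch floor. The trailing edge is still creeping along with the finger, so the selector sits on the ridge and hasn't snapped. I'll push slightly more.

Request:
step_arm([
  [[2.0, 0.6, 0], 0.05, 0],
  [[0, 0, 0], 0, 0],
])

```text
clock: 9.0
eef_pos: [466.5, 339.5, 241.4]
tcp_rot: [3.135, 0.01, 0.824]
contact_force: [-0.2, -0.7, -0.4]
opening: -0.001
```

```bash
python3 -c "
from h import *
rect('e')
d,e=[cv2.cvtColor(cv2.imread(f'pics/w_{k}.png'),cv2.COLOR_BGR2GRAY) for k in 'de']
d,e=[cv2.GaussianBlur(q,(0,0),4) for q in (d,e)]
for y in (290,310,330): print(y,d[y,60:260:10].tolist(),e[y,60:260:10].tolist())"
```

```text
no pointer 0
[466.44480826 339.46332708 241.32682497] [3.1347961  0.01021384 0.82474302] 35.22903675931274 124.70004447571806 [-0.00999532  0.60346589  0.23220187]
290 [103, 109, 128, 147, 154, 148, 132, 124, 116, 136, 163, 178, 184, 187, 180, 154, 111, 84, 80, 80] [124, 140, 147, 142, 127, 118, 113, 109, 129, 162, 181, 186, 184, 176, 144, 98, 85, 79, 79, 81]
310 [127, 132, 142, 144, 132, 108, 101, 120, 145, 172, 184, 183, 184, 176, 144, 107, 82, 83, 81, 80] [134, 132, 122, 106, 99, 108, 132, 163, 178, 183, 184, 175, 152, 116, 84, 81, 81, 80, 87, 84]
330 [143, 137, 138, 121, 104, 114, 145, 174, 183, 182, 181, 181, 164, 125, 89, 77, 77, 81, 81, 76] [144, 139, 131, 128, 139, 161, 177, 184, 183, 173, 151, 114, 89, 82, 81, 82, 80, 83, 78, 80]
```

The edge jumped and turned about 10°, to a direction matching θ ≈ 119°, so this is position 4. One last click follows, in small steps.

Request:
step_arm([
  [[3.5, 1.0, 0], 0.1, 0],
  [[3.5, 1.0, 0], 0.1, 0],
  [[3.0, 0.9, 0], 0.09, 0],
])

```text
clock: 9.43
eef_pos: [473.6, 342.9, 240.6]
tcp_rot: [3.132, 0.015, 0.532]
contact_force: [-5.1, -2.1, 3.3]
opening: -0.0
```

Request:
step_arm([
  [[2.5, 0.8, 0], 0.07, 0],
  [[0, 0, 0], 0, 0],
])

```text
clock: 9.68
eef_pos: [474.9, 342.8, 240.0]
tcp_rot: [3.131, 0.018, 0.463]
contact_force: [-1.6, -0.5, 0.6]
opening: 0.004
```

```bash
cat >> h.py <<'E'
def wall(n):
    rect(n);g=cv2.GaussianBlur(cv2.cvtColor(cv2.imread(f'pics/w_{n}.png'),cv2.COLOR_BGR2GRAY),(0,0),3)
    for y in range(260,341,10): print(y,g[y,30:260:10].tolist())
E
python3 -c "
from h import *
wall('f')"
```

```text
no pointer 0
[474.78916961 342.80875162 240.00016177] [3.13116805 0.01867063 0.46365183] 34.36566571361341 109.92386891536603 [-3.75755918 -1.31272329  1.07555172]
260 [107, 100, 95, 89, 89, 90, 84, 85, 109, 134, 131, 133, 159, 178, 172, 155, 112, 88, 82, 82, 84, 80, 81]
270 [123, 119, 118, 123, 123, 124, 112, 109, 140, 158, 143, 152, 172, 184, 182, 176, 143, 112, 87, 81, 80, 80, 81]
280 [142, 140, 139, 149, 161, 160, 148, 148, 164, 166, 160, 169, 180, 185, 186, 182, 161, 127, 91, 76, 79, 79, 83]
290 [140, 143, 143, 150, 169, 172, 173, 175, 178, 179, 177, 183, 183, 180, 185, 180, 152, 117, 91, 79, 84, 86, 79]
300 [141, 145, 143, 148, 161, 173, 183, 186, 181, 185, 183, 183, 182, 183, 178, 153, 122, 94, 80, 78, 84, 89, 82]
310 [141, 142, 145, 145, 154, 165, 179, 184, 182, 184, 186, 187, 185, 178, 154, 118, 90, 81, 75, 81, 79, 83, 81]
320 [144, 143, 138, 145, 146, 151, 171, 176, 184, 183, 183, 180, 173, 150, 113, 88, 82, 77, 82, 84, 83, 84, 84]
330 [155, 145, 140, 139, 140, 144, 159, 167, 176, 179, 181, 168, 140, 107, 83, 79, 83, 81, 81, 85, 88, 79, 81]
340 [195, 178, 161, 153, 144, 146, 148, 153, 162, 172, 168, 140, 104, 82, 75, 78, 82, 79, 81, 83, 84, 84, 87]
```

Request:
step_arm([
  [[3.0, 0.5, -1.0], 0.08, 0],
  [[2.5, 0.5, -0.5], 0.07, 0],
])

```text
clock: 9.98
eef_pos: [478.5, 343.6, 240.5]
tcp_rot: [3.128, 0.022, 0.315]
contact_force: [-2.8, 0.2, 0.0]
opening: -0.0
```

Request:
step_arm([
  [[2.0, 0.5, 0], 0.05, 0],
  [[0, 0, 0], 0, 0],
])

```text
clock: 10.22
eef_pos: [480.4, 343.7, 240.4]
tcp_rot: [3.127, 0.021, 0.268]
contact_force: [-0.2, -0.9, -0.4]
opening: 0.001
```

```bash
python3 -c "
from h import *
wall('g')"|sed -n '1,3p;6,7p;10p'
```

```text
no pointer 0
[480.41012353 343.70004315 240.3842019 ] [3.12685678 0.02102376 0.26804914] 33.75395473988528 100.39420377896235 [-0.12580672 -0.62761424 -0.16288753]
260 [141, 145, 158, 172, 175, 155, 136, 150, 163, 148, 136, 166, 183, 186, 169, 136, 100, 80, 81, 85, 83, 84, 81]
290 [141, 140, 142, 155, 170, 179, 182, 186, 186, 185, 183, 186, 182, 185, 174, 148, 113, 86, 79, 79, 85, 82, 83]
300 [143, 142, 142, 150, 164, 177, 179, 185, 188, 186, 183, 186, 177, 155, 124, 102, 88, 80, 80, 84, 89, 83, 82]
330 [153, 140, 142, 142, 145, 143, 156, 169, 170, 148, 108, 88, 80, 75, 80, 85, 88, 82, 83, 79, 78, 79, 78]
```

Request:
step_arm([
  [[1.6, 0.3, 0], 0.04, 0],
  [[0, 0, 0], 0, 0],
])

```text
clock: 10.52
eef_pos: [482.2, 343.9, 240.5]
tcp_rot: [3.126, 0.02, 0.228]
contact_force: [0.4, 0.7, -0.5]
opening: -0.003
```

```bash
python3 -c "
from h import *
wall('h')"|sed -n '1,3p;6,7p;10p'
```

```text
no pointer 0
[482.1276691  343.90863219 240.51106452] [3.12633052 0.01988407 0.22821502] 33.693530274701324 97.45616703263784 [-0.10336334 -0.7866652  -0.17017686]
260 [143, 143, 150, 173, 180, 163, 158, 169, 162, 149, 162, 179, 182, 182, 162, 121, 87, 77, 76, 84, 86, 79, 84]
290 [140, 139, 140, 154, 168, 173, 182, 181, 182, 184, 182, 184, 179, 171, 151, 119, 95, 81, 82, 78, 80, 78, 90]
300 [140, 138, 142, 150, 163, 177, 184, 183, 181, 182, 183, 174, 152, 130, 100, 88, 80, 74, 73, 83, 81, 80, 85]
330 [153, 146, 139, 140, 145, 145, 157, 160, 138, 105, 78, 77, 80, 77, 81, 76, 86, 84, 83, 79, 77, 82, 82]
```

Request:
step_arm([
  [[1.6, 0.3, 0], 0.04, 0],
  [[0, 0, 0], 0, 0],
])

```text
clock: 10.82
eef_pos: [484.0, 344.1, 240.6]
tcp_rot: [3.126, 0.018, 0.189]
contact_force: [-0.3, 0.0, 0.7]
opening: 0.002
```

```bash
python3 -c "
from h import *
wall('i')"|sed -n '1,3p;6,7p;10p'
```

```text
no pointer 0
[483.97866847 344.07986668 240.62568804] [3.12584492 0.01847744 0.18913423] 33.6743902552015 94.29397454185913 [ 0.21059312 -0.40594417  0.32447917]
260 [141, 142, 157, 174, 179, 174, 175, 173, 167, 165, 168, 177, 180, 178, 156, 113, 84, 70, 77, 78, 82, 79, 82]
290 [142, 136, 146, 155, 171, 181, 181, 183, 183, 180, 183, 175, 159, 139, 120, 92, 79, 76, 78, 83, 78, 86, 82]
300 [139, 138, 143, 150, 165, 176, 181, 183, 178, 163, 152, 134, 112, 94, 87, 85, 77, 76, 80, 83, 80, 83, 83]
330 [150, 148, 143, 142, 145, 147, 141, 123, 96, 75, 79, 75, 80, 77, 80, 77, 75, 84, 82, 84, 79, 80, 81]
```

```bash
python3 -c "
from h import *
for th in (90,105,120,125,130,135,140,145,150):
    p=np.radians(254.6-th);u=np.array([np.cos(p),np.sin(p)]);n=np.array([-np.sin(p),np.cos(p)])
    q=[]
    for s in (15,50):
        w=ray('scene',proj('scene',[*(A+s*u+21*n),64]),80)[:2]-A
        q.append((200-w[1]*400/140,200-w[0]*400/140))
    (x0,y0),(x1,y1)=q
    print(th,[round(x0+(y-y0)*(x1-x0)/(y1-y0)) for y in (290,300,310,330)],np.round(q).tolist())
"
```

```text
90 [227, 224, 221, 216] [[231.0, 276.0], [205.0, 371.0]]
105 [212, 206, 200, 189] [[215.0, 286.0], [165.0, 370.0]]
120 [197, 187, 177, 157] [[197.0, 291.0], [126.0, 360.0]]
125 [192, 180, 168, 144] [[190.0, 292.0], [114.0, 354.0]]
130 [187, 172, 158, 129] [[184.0, 292.0], [103.0, 348.0]]
135 [180, 163, 145, 110] [[178.0, 291.0], [92.0, 340.0]]
140 [173, 151, 129, 85] [[171.0, 291.0], [82.0, 332.0]]
145 [163, 134, 106, 50] [[165.0, 289.0], [72.0, 322.0]]
150 [148, 110, 71, -6] [[159.0, 287.0], [64.0, 312.0]]
```

Request:
step_arm([
  [[0, 0, 0], 0, 0],
  [[0, 0, 0], 0, 0],
  [[0, 0, 0], 0, 0],
  [[0, 0, 0], 0, 0],
])

```text
clock: 11.38
eef_pos: [484.0, 344.1, 240.7]
tcp_rot: [3.126, 0.018, 0.191]
contact_force: [0.4, -1.1, -0.5]
opening: -0.003
```

```bash
python3 -c "
from h import *
wall('j')"|sed -n '1,3p;6,7p;8p;10p'
```

```text
no pointer 0
[483.9835486  344.11720272 240.6818317 ] [3.12594827 0.01820635 0.1909515 ] 33.711256967720516 94.28095230544939 [-0.41143234  0.91976036  0.36857997]
260 [141, 143, 154, 170, 181, 177, 175, 169, 168, 162, 177, 181, 186, 176, 137, 90, 77, 77, 75, 79, 86, 84, 78]
290 [142, 140, 142, 150, 171, 176, 171, 154, 145, 130, 120, 107, 97, 92, 86, 81, 81, 76, 84, 84, 82, 84, 76]
300 [144, 142, 145, 148, 162, 161, 136, 108, 97, 88, 85, 80, 84, 84, 81, 81, 81, 82, 82, 79, 80, 83, 81]
310 [143, 140, 142, 147, 145, 140, 109, 80, 78, 80, 76, 76, 83, 79, 78, 73, 79, 83, 76, 74, 84, 86, 85]
330 [152, 142, 143, 143, 147, 140, 130, 116, 93, 84, 78, 78, 82, 82, 74, 83, 88, 82, 82, 80, 78, 85, 85]
```

View pics/w_j.png

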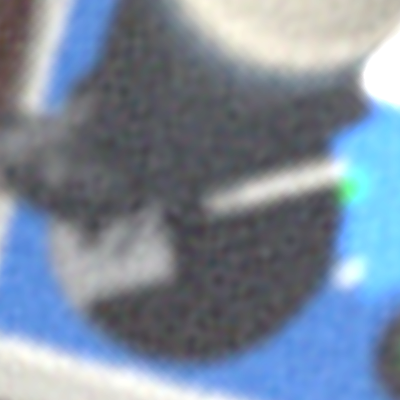

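It is now at position 5. The pointer runs from (210,205) to (343,170), straight at the green mark (350,185), and its angle of 149.9° matches. I'll back off slightly, lift out and triangulate the button.

Request:
step_arm([
  [[-1.5, 0, 0], 0, 0],
  [[-1.5, 0, 0], 0, 0],
  [[0, 0, -8], 0, 0],
  [[0, 0, -12], 0, 0],
  [[0, 0, -20], 0, 0],
  [[0, 0, -20], 0, 0],
  [[0, 0, 0], 0, 0],
])

```text
clock: 12.3
eef_pos: [482.1, 344.9, 305.5]
tcp_rot: [3.127, 0.016, 0.191]
contact_force: [-0.1, 0.2, -0.3]
opening: 0.003
```

```bash
python3 -c "
from h import *
b=grab_frame('scene');h=cv2.cvtColor(b,cv2.COLOR_BGR2HSV);m=cv2.inRange(h,(45,90,40),(90,255,255))
k,l,s,c=cv2.connectedComponentsWithStats(m);print([(s[i],c[i]) for i in range(1,k) if s[i,4]>20 and 160<c[i][0]<280])
for z in (60,65,70,75,80,85):print(z,ray('top',(206.5,242.3),z),ray('scene',(251,267.7),z))
print(sense()['eef_pos'],sense()['tcp_rot'],sense()['contact_force'])"
```

```text
[(array([247, 264,   9,   9,  63], dtype=int32), array([250.88888889, 267.47619048]))]
60 [442.13232302 228.6453003   60.        ] [442.80848612 216.47386893  60.        ]
65 [441.63014006 227.97218621  65.        ] [440.9182018  218.55291809  65.        ]
70 [441.12795711 227.29907212  70.        ] [439.02791748 220.63196726  70.        ]
75 [440.62577415 226.62595803  75.        ] [437.13763316 222.71101642  75.        ]
80 [440.1235912  225.95284395  80.        ] [435.24734884 224.79006559  80.        ]
85 [439.62140825 225.27972986  85.        ] [433.35706452 226.86911475  85.        ]
[481.75307524 344.68952614 304.54958763] [3.12618993 0.01764092 0.19106248] [ 0.30716395 -0.34198189  0.87132617]
```

Request:
step_arm([
  [[-15, 26.5, 0], 0, 0],
  [[-15, 26.5, 0], 0, 0],
  [[-15, 26.5, 0], 0, 0],
  [[-15, 26.5, 0], 0, 0],
  [[0, 0, 0], 0, 0],
])

```text
clock: 12.98
eef_pos: [440.4, 225.6, 304.0]
tcp_rot: [3.125, 0.022, 0.192]
contact_force: [-0.2, 0.2, 0.7]
opening: 0.002
```

```bash
python3 - <<'E'
from h import *
from scipy.spatial.transform import Rotation as Ro
s=sense();R=Ro.from_euler('xyz',s['tcp_rot']).as_matrix();p=s['eef_pos'];tip=p+R@[0,0,173]
print(p,s['tcp_rot'],tip,R.T@(np.array([440,225,tip[2]])-tip))
im=grab_frame('scene');u,v=[int(q) for q in proj('scene',[440,225,75])]
cv2.imwrite('pics/k.png',cv2.resize(im[v-45:v+35,u-60:u+40],(600,480),interpolation=cv2.INTER_CUBIC))
a,b=proj('scene',tip);print((a-u+60)*6,(b-v+45)*6)
E
```

```text
[440.35531277 225.59737623 303.96105043] [3.12485304 0.02194043 0.19197007] [437.18266708 222.03072015 131.02692053] [ 3.33129552 -2.37565047 -0.11288323]
374.27517839602467 211.87638788777872
```

View pics/k.png

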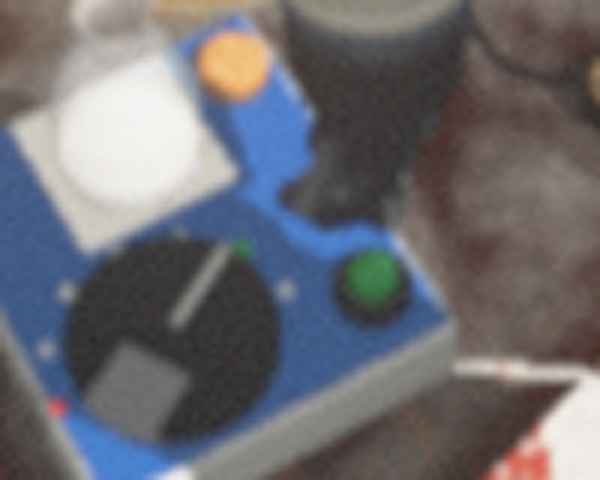

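The pointer still sits at the green mark (240,248), and the dark fingertips are above the button (372,275). I'll centre on the button and go down.

Request:
step_arm([
  [[3.5, -2.5, 12], 0, 0],
  [[0.5, -0.5, 14], 0, 0],
  [[0.3, -0.3, 14], 0, 0],
  [[0, 0, 0], 0, 0],
])

```text
clock: 13.52
eef_pos: [444.5, 231.8, 259.7]
tcp_rot: [3.125, 0.022, 0.194]
contact_force: [0.2, 0.3, -0.1]
opening: 0.004
```

Request:
step_arm([
  [[0, 0, 3], 0, 0],
  [[0, 0, 3], 0, 0],
])

```text
clock: 13.78
eef_pos: [444.5, 231.9, 253.4]
tcp_rot: [3.125, 0.022, 0.194]
contact_force: [-1.5, -1.3, 1.4]
opening: -0.007
```

Request:
step_arm([
  [[0, 0, 2], 0, 0],
  [[0, 0, 2], 0, 0],
])

```text
clock: 14.02
eef_pos: [444.5, 231.8, 249.8]
tcp_rot: [3.126, 0.021, 0.194]
contact_force: [-0.8, -0.0, 3.2]
opening: 0.001
```

Request:
step_arm([
  [[0, 0, 2], 0, 0],
])

```text
clock: 14.15
eef_pos: [444.6, 231.9, 248.8]
tcp_rot: [3.126, 0.021, 0.194]
contact_force: [-8.7, -3.2, 31.7]
opening: 0.001
```

Request:
step_arm([
  [[0, 0, 2], 0, 0],
])

```text
clock: 14.28
eef_pos: [444.6, 231.9, 248.7]
tcp_rot: [3.126, 0.021, 0.194]
contact_force: [-9.6, -4.4, 36.8]
opening: 0.002
```

Request:
step_arm([
  [[0, 0, 1.5], 0, 0],
])

```text
clock: 14.4
eef_pos: [444.6, 231.9, 249.0]
tcp_rot: [3.126, 0.021, 0.194]
contact_force: [-7.5, -3.2, 23.8]
opening: 0.0
```

That was a hard stop after about 5 mm of springy travel, about 3 N just before the stop. The tip was about 3 mm off centre, so I'll press once more, better centred, to check it lands at the same depth.

Request:
step_arm([
  [[0, 0, -6], 0, 0],
  [[0, 0, -6], 0, 0],
  [[-2, 3, 0], 0, 0],
  [[0, 0, 5], 0, 0],
  [[0, 0, 3], 0, 0],
])

```text
clock: 15.02
eef_pos: [443.4, 228.4, 253.5]
tcp_rot: [3.126, 0.019, 0.193]
contact_force: [-0.5, 0.8, 2.0]
opening: 0.003
```

Request:
step_arm([
  [[0, 0, 2], 0, 0],
])

```text
clock: 15.15
eef_pos: [443.4, 228.4, 251.1]
tcp_rot: [3.126, 0.019, 0.193]
contact_force: [-0.8, 0.5, 3.3]
opening: 0.001
```

Request:
step_arm([
  [[0, 0, 2], 0, 0],
])

```text
clock: 15.28
eef_pos: [443.5, 228.4, 249.1]
tcp_rot: [3.127, 0.019, 0.193]
contact_force: [-2.5, -0.8, 19.4]
opening: 0.002
```

Request:
step_arm([
  [[0, 0, 1.5], 0, 0],
  [[0, 0, 1], 0, 0],
])

```text
clock: 15.52
eef_pos: [443.6, 228.5, 249.0]
tcp_rot: [3.126, 0.019, 0.193]
contact_force: [-5.2, -2.5, 22.2]
opening: 0.003
```

Same stop depth and the same spring forces, so the button is fully down. Now I'll withdraw upward and check.

Request:
step_arm([
  [[0, 0, -10], 0, 0],
  [[0, 0, -30], 0, 0],
  [[0, 0, -50], 0, 0],
  [[0, 0, -50], 0, 0],
  [[-30, 30, 0], 0, 0],
  [[-40, 35, 0], 0, 0],
  [[-40, 35, 0], 0, 0],
  [[0, 0, 0], 0, 0],
  [[0, 0, 0], 0, 0],
])

```text
clock: 16.65
eef_pos: [354.8, 109.3, 397.4]
tcp_rot: [3.125, 0.019, 0.195]
contact_force: [0.2, 0.1, 0.8]
opening: 0.001
```

```bash
python3 - <<'E'
from h import *
o=[]
for n in("scene","top"):
    im=grab_frame(n);u,v=[int(q) for q in proj(n,[521,269,60])]
    o.append(cv2.resize(im[v-60:v+60,u-60:u+60],(400,400),interpolation=cv2.INTER_CUBIC))
    if n=="scene":
        d=cv2.absdiff(im,cv2.imread("pics/scene0.png")).max(2)
        m=cv2.inRange(cv2.cvtColor(im,cv2.COLOR_BGR2HSV),(45,90,40),(90,255,255));k,l,s,c=cv2.connectedComponentsWithStats(m)
        print([(s[i],c[i].round(1)) for i in range(1,k) if s[i,4]>20 and 160<c[i][0]<280])
cv2.imwrite("pics/l.png",np.hstack(o));s=sense();print(s["clock"],s["eef_pos"],s["contact_force"])
E
```

```text
[(array([247, 264,   9,   8,  52], dtype=int32), array([250.7, 267.5]))]
16.75 [354.96723888 109.57838755 397.17037249] [0.42767758 0.7837153  0.04981188]
```

View pics/l.png

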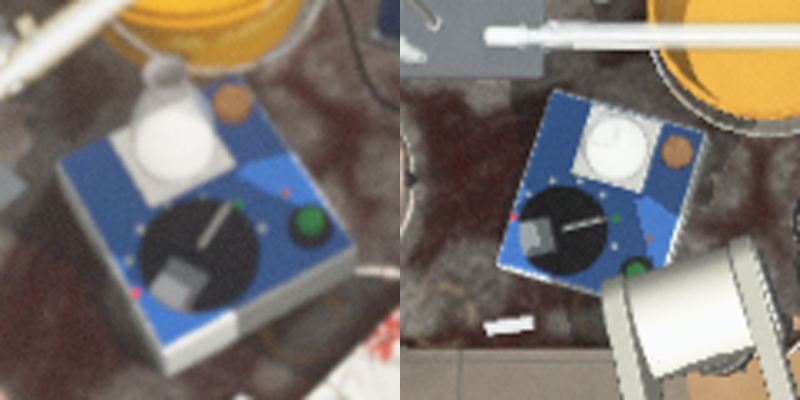

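Both views show the pointer at the green mark and the button up (same pixel as before). The flask and cap are in place, and the arm is clear with no contact force.

```bash
python3 -c "
from rig import *
print(sign_off())"
```

```text
the job is handed in; nothing more can be done
None
```

I finished the job and handed it in at about 17 s on the robot's clock. `sign_off` gives no verdict.

**Selector:** With the gripper shut, I put the fingertips in the notch and pushed the selector clockwise through four clicks, from position 1 to 5. I checked most clicks in pictures. The click from 2 to 3 I took only from the force dropping and the notch position later. The last click snapped over late, after I had stopped pushing and waited. The pointer then measured 149.9° against the 150° target, and no picture or measurement showed it going past.

**Start button:** I pressed it twice. The first press landed about 3 mm off centre, so I repeated it better centred. Both times there was about 5 mm of springy travel with roughly 3 N just before a hard stop, and the stop depth was the same to within 0.3 mm. The first press peaked at about 37 N on the stop.

**Last checks:**
- **Selector:** the pointer was at the green mark in both camera views.
- **Button:** it was back up, at the same pixel as before to within 0.3.
- **Flask and cap:** both looked undisturbed. I did not measure how far any of the loose things had moved, and the other four were out of view in that picture, though the arm never worked near them after its first pass high above the desk.
- **Arm:** it was clear of everything, with contact force below 1 N, which is sensor noise.

**Disagreement:** my automatic pointer finder failed in the gripper's shadow, so I tracked the dial by the notch wall's edge instead. Early hand estimates from that edge read about 10° low until I modelled the notch floor's height.

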